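# Charge a grinding jar with three cylinders and lock its bayonet lid

## Robot

A 6-joint arm with a two-finger parallel gripper is mounted at the origin on the work surface. World frame = base frame: x ahead of the robot, y to its left, z up, the work surface at z = 0. Lengths are in m, angles in rad, forces in N, time in s.
With the tool pointing down it reaches from about 0.375 to 0.975 m from the base axis. Payload 3.8 kg.
Tool frame: the origin (TCP) lies midway between the tips of the shut fingers; the grasp point (between the pads) lies 19 mm behind it; z points along the fingers, y is the direction in which the jaws open and shut (so a half turn about z gives the same grasp; the last joint's range is limited). The gripper opens to 85 mm and grips with 20 to 120 N. Pads are 22 mm wide; open, the fingers measure 114 mm over their backs; the gripper's body (76 mm by 85 mm) begins 54 mm behind the grasp point. The pads swing forward as they close: fully open they stand 13 mm farther back than shut.
Start: joints at [-1.297, 0.264, 1.604, -0, 1.274, -0.037], TCP at [0.206, -0.643, 0.231] pointing down, gripper open.
Joint ranges: [-2.63, 2.63], [-0.94, 2.18], [0.31, 2.57], [-1.31, 4.45], [0, 2.66], [-2.55, 2.55]. Speed limits (rad/s): [2.57, 2.57, 3.14, 3.14, 3.14, 3.14].

## Interface

Orientations are given as a rotation vector (axis times angle).
In Python, from workcell import bot gives the robot as it stands. The module is installed in compiled form; this text tells all that it offers.
- The arm moves only by the tool move_arm, never from a script. Its argument "steps" is a list of rows, each a list of 5 numbers: the shift along the tool's x, y, z in mm, then the turn about the tool's z in degrees, then the opening in per cent of the stroke, from 0 (shut) to 100 (fully open). In form: [[tx, ty, tz, turn, claw], ...]. A call has 1 to 20 rows; each row is the pose to reach, as a shift and turn from the pose commanded when the call began, along the tool's axes at that moment; what a row does not reach only later rows make up. A row lasts 1/10 s, in which the tool goes at most 50 mm and 8.59 degrees, less where a joint would pass 70% of its speed; a pose out of reach is approached as far as the arm can. A call with a gripper value outside its range is refused whole. The fingers move at their own pace and stop on an object; "newtons" is the grip in N (left out, the last holds). Time passes only in rows, so rows that repeat a pose let the fingers close. It gives the time, the measured TCP pose, the force and the opening at its end, in the units of the state.
- bot.read_state(): the state, without advancing time (a new reading comes with each control period).
- bot.read_camera(name): name is "scene" or "top" or "wrist"; returns a dict with "pixels" (400x640x3 uint8, red, green, blue), "depth" (400x640 float32, m along the optical axis (not along the pixel's ray), 0 where there is no reading), "fovy" (degrees; the focal length in pixels is half the picture's height over the tangent of half this angle, whatever the lens; pixels are square), "cx", "cy" (the principal point, pixels), "xyz" and "attitude" of the camera in the world. Camera axes: x right, y up, looking along -z (the intrinsics and any distortion apply to the point x, -y, -z); pixel columns grow to the right and rows downward; lengths in m; the calibration is good to about 2 mm. A picture is of the moment at which its call begins.
- bot.finish_job(): hands the job in, once; it reports no verdict.
The state is a dict: "time": time; "q": joint angles; "joint_vel": joint speeds; "joint_torque": joint torques, N m; "tool_pos": TCP position; "tcp_rot": TCP orientation; "wrist_force": force on the tool from outside, world axes, zero at the start; "torque": the same for the moment, N m; "width": opening from 0.0 (shut) to 1.0 (fully open).
Only numpy, scipy, OpenCV 4.12 (cv2) and the standard library are available. Lean on these libraries where they do the work, as an engineer would, in place of code of your own. Each camera call takes 0.05 s, during which the arm holds its last target.

## Task

Charge the grinding jar: count exactly three of the short white cylinders from the tray into it, leaving the fourth short one and both long ones on the tray. Then put the lid on with its ears clear of the claws, turn it clockwise (seen from above) until the ears are fully under the claws, at the stops, and let go. Do not shift or knock over the bottle, the beaker or the tube rack.

Things in the scene. Friction and masses are not known exactly. Their poses are not given: they have to be found in the camera images.
- jar: Open round steel jar, fixed on a dark round foot 170 mm across, 8 mm high. Origin: centre of the foot's underside, on the bench. Outside diameter 116, inside 108 mm; inner floor 10, rim 52 mm above the bench. Two aluminium claws stand outside it on its x axis, at +x and -x; turned half round it is the same.
- jar_claw (a point): Middle of the underside of the +x claw, 61.5 mm up, 72 mm from the jar's axis (the other is opposite). Overhang from 62 to 85 mm from the axis, 50 mm wide along y, top 67 mm up; carried by a post whose inner face is 78 mm out. A stop wall shuts its -y end (opposite claw: +y end), so a lid ear enters only from the other end, turning clockwise from above.
- jar_rim (a point): Centre of the jar's mouth, at rim height. A seated lid has its disc on the rim, origin 6 mm below this point (46 mm above the bench). It drops home freely with its x axis 45 to 90 degrees off the jar's x axis, ears clear of the claws; turned clockwise the ears pass under with 3.5 mm to spare and meet the stops about 1 to 3 degrees past in line.
- lid: Round steel lid, 0.3 to 0.52 kg, loose, lying right way up. Origin: centre of its underside. Spigot below: 92 mm diameter at the foot, 100 mm from 4 to 6 mm up, 4 mm play in the jar's mouth. Disc 116 mm diameter, 6 to 14 mm up. Two ears at +x and -x, 24 mm wide, out to 72 mm from the axis, 6 to 12 mm up. Half a turn gives the same. No spring or click.
- lid_grip (a point): On the lid's axis, 36 mm above its origin: the middle of the upright grip bar, which runs along the lid's x (in line with the ears), 64 mm long, 14 mm thick, 14 to 46 mm above the lid's underside.
- tray: Flat dark steel tray, fixed, 124 mm (x) by 180 mm (y), floor 3 mm thick, lip 3 mm wide and 6 mm above the bench. Origin at the centre of its underside. At the start four short and two long cylinders stand on it, in two rows of three in any order, the rows about 60 mm apart along x, 58 mm pitch along y, each up to 6 mm off.
- short1: Short white ceramic cylinder, 24 mm diameter, 30 mm tall, about 51 g, standing upright on the tray at the start; origin at the centre of its underside, z along its axis (yaw means nothing)
- short2: Short white ceramic cylinder, 24 mm diameter, 30 mm tall, about 51 g, standing upright on the tray at the start; origin at the centre of its underside, z along its axis (yaw means nothing)
- short3: Short white ceramic cylinder, 24 mm diameter, 30 mm tall, about 51 g, standing upright on the tray at the start; origin at the centre of its underside, z along its axis (yaw means nothing)
- short4: Short white ceramic cylinder, 24 mm diameter, 30 mm tall, about 51 g, standing upright on the tray at the start; origin at the centre of its underside, z along its axis (yaw means nothing)
- long1: Long white ceramic cylinder, 24 mm diameter, 45 mm tall, about 77 g, standing upright on the tray at the start; origin at the centre of its underside, z along its axis (yaw means nothing); not wanted in the jar, and too tall to stand under the lid
- long2: Long white ceramic cylinder, 24 mm diameter, 45 mm tall, about 77 g, standing upright on the tray at the start; origin at the centre of its underside, z along its axis (yaw means nothing); not wanted in the jar, and too tall to stand under the lid
- bottle: Amber glass bottle with black cap, 66 mm diameter, 160 mm tall, loose bystander; origin at the centre of its underside
- beaker: Empty clear glass beaker, 66 mm diameter, 85 mm tall, loose bystander; origin at the centre of its underside
- rack: Steel rack of two shelves with three closed glass tubes, 50 mm (x) by 100 mm (y), 99 mm tall, loose bystander; origin at the centre of its underside

How it is judged:
By the outcome, as a careful person would: the job done as asked, in the order asked, and still so for the second after the job is handed in, with the robot touching nothing.
It also fails if it takes over 72 s, if anything falls off the work surface, if the arm or the gripper's body presses on something with over 40 N, if the wrist force passes 120 N, or if a joint passes its speed limit or range.

## Working session

There is one attempt and no reset: what is moved stays moved. The work goes in short steps, Python scripts to look and compute and a tool call to move; the robot and the scene stay as the last step left them, time stands still between calls to the robot, and variables do not carry over. Pictures are saved under pics/ and viewed, and the job is handed in when it is done.

Besides the shell and the picture viewer there is one more tool, called after "Emit:" as a command line: name --pt "numbers of a row" for each row, then --argument value for the rest. move_arm: Moves the arm, as the interface text tells. Its arguments: {"type":"object","properties":{"steps":{"type":"array","items":{"type":"array","items":{"type":"number"}}},"newtons":{"type":"number"}},"required":["steps"]}

```bash
mkdir -p pics
cat > h.py <<'E'
import numpy as np, cv2
from workcell import bot
from scipy.spatial.transform import Rotation as R
def cap(name,tag=None):
    d=bot.read_camera(name)
    if tag: cv2.imwrite(f'pics/{tag}.png',d['pixels'][:,:,::-1])
    return d
E
python3 - <<'E'
from h import *
s=bot.read_state(); print(s)
for n in('scene','top','wrist'):
    d=cap(n,n+'0'); print(n,{k:v for k,v in d.items() if k not in('pixels','depth')}, d['depth'].min(),d['depth'].max())
    np.savez(n+'0.npz',**d)
E
```

```text
{'time': 0.0, 'q': array([-1.29692332e+00,  2.64778324e-01,  1.60539828e+00,  3.81671514e-05,
        1.27369349e+00, -3.68697816e-02]), 'joint_vel': array([ 0.00040673,  0.00030689, -0.00032869,  0.00042308,  0.00122193,
        0.00073348]), 'joint_torque': array([ 1.16472809e-03, -5.15101719e+01, -3.67315543e+01, -1.06414195e-04,
        1.28106301e-02, -7.35313591e-06]), 'tool_pos': array([ 0.20622114, -0.64194837,  0.22993196]), 'tcp_rot': array([-3.10151364e+00, -4.85784111e-01,  3.65767405e-04]), 'wrist_force': array([-0.42397763, -0.47536651, -0.19161289]), 'torque': array([-0.01488347, -0.02322737,  0.01829619]), 'width': 1.0000917864809682}
scene {'fovy': 55.07024749425105, 'cx': 320.1699822647014, 'cy': 203.018284565664, 'xyz': array([0.77481625, 0.4259407 , 0.74630177]), 'attitude': array([0.20133123, 0.7796416 , 2.57296214])} 0.0 2.474343
top {'fovy': 57.10325360592161, 'cx': 319.8435201565029, 'cy': 202.52094084569683, 'xyz': array([0.45374513, 0.00233487, 0.83450581]), 'attitude': array([ 0.12395317, -0.08058751, -1.57770076])} 0.0 1.7690858
wrist {'fovy': 67.69898060454125, 'cx': 317.64588396114624, 'cy': 198.50004680288293, 'xyz': array([ 0.26884322, -0.62275914,  0.37462426]), 'attitude': array([-0.22987498,  0.16866658, -1.25137402])} 0.0 0.47642833
```

View pics/scene0.png

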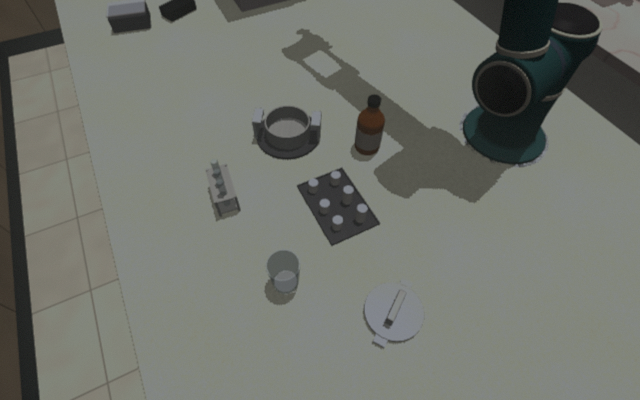

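View pics/top0.png

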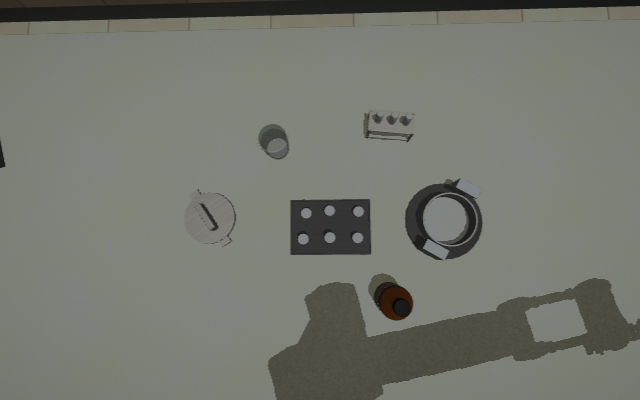

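View pics/wrist0.png

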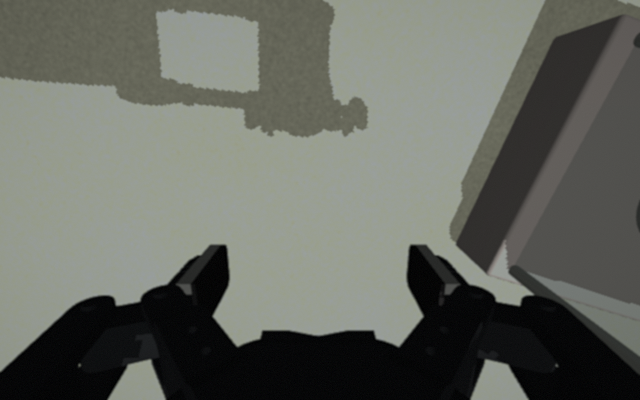

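The top view shows the lid at (210,218), the tray at (330,227), the jar at (445,220), the bottle at (395,302), the beaker at (275,142) and the rack at (390,125). Next I turn these pixels into positions.

```bash
cat >> h.py <<'E'
def cloud(d):
    f=200/np.tan(np.radians(d['fovy'])/2)
    v,u=np.mgrid[0:400,0:640]; z=d['depth']
    P=np.stack([(u-d['cx'])/f*z,-(v-d['cy'])/f*z,-z],-1)
    W=P@R.from_rotvec(d['attitude']).as_matrix().T+d['xyz']
    W[z<=0]=np.nan
    return W
def ray(d,u,v,h):
    f=200/np.tan(np.radians(d['fovy'])/2)
    r=np.stack([(np.asarray(u)-d['cx'])/f,-(np.asarray(v)-d['cy'])/f,-np.ones(np.shape(u))],-1)@R.from_rotvec(d['attitude']).as_matrix().T
    o=d['xyz']; t=(h-o[2])/r[...,2:]
    return o+t*r
E
python3 - <<'E'
from h import *
for n in('top','scene'):
    d=dict(np.load(n+'0.npz')); W=cloud(d); np.save(n+'W.npy',W)
    # bench height
    print(n,'bench',np.nanmedian(W[...,2]))
    img=d['pixels']; 
    H=W[...,2]
    m=((H>0.02)&(H<0.3)&(W[...,0]>0.3)&(W[...,0]<1.0)&(abs(W[...,1])<0.6)).astype(np.uint8)
    k,l,st,c=cv2.connectedComponentsWithStats(m)
    for i in range(1,k):
        if st[i,4]<15: continue
        P=W[l==i]; print(c[i].round(1),st[i,4],'med',np.median(P,0).round(4),'min',P.min(0).round(3),'max',P.max(0).round(3))
E
```

```text
top bench -0.0008455807798727899
[390.9 121.7] 1061 med [ 0.7282 -0.131   0.0564] min [ 0.703 -0.185  0.021] max [ 0.763 -0.081  0.103]
[272.1 138.4] 633 med [0.7053 0.1276 0.0625] min [0.66  0.091 0.02 ] max [0.725 0.155 0.087]
[466.8 187.7] 304 med [ 0.5818 -0.2861  0.0661] min [ 0.56  -0.315  0.021] max [ 0.603 -0.261  0.069]
[445.5 228.2] 1126 med [ 0.4913 -0.2282  0.05  ] min [ 0.434 -0.308  0.02 ] max [ 0.576 -0.186  0.07 ]
[205.6 216.7] 261 med [0.5286 0.2738 0.044 ] min [0.501 0.254 0.02 ] max [0.56  0.299 0.049]
[328.9 210.3] 94 med [0.5419 0.0042 0.0319] min [ 0.531 -0.007  0.02 ] max [0.553 0.015 0.035]
[357.7 211.2] 92 med [ 0.5391 -0.0592  0.0319] min [ 0.528 -0.07   0.025] max [ 0.55  -0.048  0.035]
[305.7 213. ] 94 med [0.536  0.0547 0.0322] min [0.525 0.044 0.02 ] max [0.547 0.066 0.036]
[329.2 237.1] 96 med [0.4824 0.0047 0.0475] min [ 0.472 -0.006  0.037] max [0.493 0.015 0.052]
[356.8 237.3] 96 med [ 0.4824 -0.0559  0.0318] min [ 0.472 -0.067  0.028] max [ 0.493 -0.045  0.036]
[302.8 238.8] 98 med [0.4787 0.0603 0.0472] min [0.468 0.05  0.026] max [0.489 0.073 0.05
[... 716 characters left out ...]
5  0.02 ] max [ 0.495 -0.041  0.035]
[313.3 183.9] 92 med [ 0.5408 -0.0531  0.0313] min [ 0.528 -0.067  0.021] max [ 0.551 -0.044  0.035]
[347.9 192.9] 137 med [0.4858 0.0116 0.0453] min [ 0.471 -0.005  0.02 ] max [0.495 0.019 0.05 ]
[324.6 204.6] 97 med [0.5436 0.0099 0.0319] min [ 0.531 -0.004  0.02 ] max [0.554 0.019 0.035]
[361.6 211.3] 143 med [0.483  0.068  0.0458] min [0.469 0.053 0.02 ] max [0.492 0.076 0.051]
[337.4 221.2] 102 med [0.5386 0.061  0.0317] min [0.526 0.047 0.02 ] max [0.549 0.071 0.035]
[283.3 268.8] 944 med [0.6922 0.1133 0.0612] min [0.661 0.094 0.02 ] max [0.725 0.159 0.088]
[395.5 307.5] 284 med [0.5354 0.2819 0.0448] min [0.501 0.257 0.02 ] max [0.56  0.302 0.048]
```

Run:
```python
from h import *
def circ(P):
    A=np.c_[2*P[:,:2],np.ones(len(P))]; s=np.linalg.lstsq(A,(P[:,:2]**2).sum(1),rcond=None)[0]
    return s[:2],np.sqrt(s[2]+s[:2]@s[:2])
sh={'A':(.542,.005),'B':(.539,-.058),'C':(.536,.056),'D':(.482,-.055),'L1':(.482,.006),'L2':(.479,.062)}
for n in('top','scene'):
    W=np.load(n+'W.npy'); V=W.reshape(-1,3); V=V[np.isfinite(V).all(1)]
    print(n)
    for k,c in sh.items():
        top=.048 if k[0]=='L' else .033
        S=V[(np.hypot(V[:,0]-c[0],V[:,1]-c[1])<.022)&(abs(V[:,2]-top+.001)<.0025)]
        r=cv2.minEnclosingCircle((S[:,:2]*1000).astype(np.float32)); print(k,len(S),S.mean(0).round(4),np.round(r[0],1),round(r[1],1))
    j=np.array([.52,-.245])
    S=V[(np.hypot(*(V[:,:2]-j).T)<.095)]
    r=S[(S[:,2]>.0475)&(S[:,2]<.0535)]; r=r[np.hypot(*(r[:,:2]-j).T)<.065]; print('rim',circ(r),len(r))
    c=S[(S[:,2]>.063)]; ctr=circ(r)[0]
    dd=c[:,:2]-ctr; cl=[c[dd@[.7,-.5]>0],c[dd@[.7,-.5]<0]]
    m=[q.mean(0) for q in cl]; print('claws',m,'yaw',np.degrees(np.arctan2(*(m[0]-m[1])[1::-1])),'mid',(m[0]+m[1])/2)
    for q in cl: print(cv2.minAreaRect((q[:,:2]*1000).astype(np.float32)))
    g=V[(V[:,2]>.040)&(V[:,2]<.053)&(np.hypot(V[:,0]-.53,V[:,1]-.278)<.06)]
    print('bar',len(g),cv2.minAreaRect((g[:,:2]*1000).astype(np.float32)),g.mean(0))
    w=np.linalg.svd(g[:,:2]-g[:,:2].mean(0),full_matrices=False)[2][0]; print('baryaw',np.degrees(np.arctan2(w[1],w[0])))
    g=V[(V[:,2]>.009)&(V[:,2]<.016)&(np.hypot(V[:,0]-.53,V[:,1]-.278)<.09)]
    print('disc',len(g),cv2.minAreaRect((g[:,:2]*1000).astype(np.float32)),g.mean(0))
```

```text
top
A 84 [0.5418 0.0041 0.0319] [541.8   4.4] 11.6
B 81 [ 0.5391 -0.0588  0.032 ] [539.2 -58.8] 11.7
C 85 [0.5365 0.0557 0.0322] [536.5  55.9] 11.7
D 90 [ 0.4821 -0.056   0.0319] [482.2 -56. ] 11.6
L1 88 [0.4823 0.0046 0.0474] [482.1   4.3] 11.3
L2 83 [0.4794 0.0617 0.0472] [479.4  61.7] 11.4
rim (array([ 0.51846183, -0.25010045]), np.float64(0.0557048402063233)) 347
claws [array([ 0.58141597, -0.2874094 ,  0.06632119]), array([ 0.45512089, -0.21330795,  0.06646841])] yaw -30.401541966120053 mid [ 0.51826843 -0.25035867  0.0663948 ]
((581.963134765625, -287.7610778808594), (49.99917221069336, 24.23250389099121), 59.33456039428711)
((455.1259460449219, -213.28720092773438), (50.70508575439453, 22.843109130859375), 60.20218276977539)
bar 194 ((529.9329223632812, 276.3955383300781), (63.341915130615234, 14.391602516174316), 34.206817626953125) [0.52981253 0.27577178 0.04471169]
baryaw -145.69923604203768
disc 1839 ((530.4521484375, 277.17694091796875), (117.2461166381836, 114.71397399902344), 78.42936706542969) [0.52953101 0.27541417 0.01277317]
scene
A 74 [0.543  0.0076 0.0321] [542.5 
[... 319 characters left out ...]
0621696)) 233
claws [array([ 0.5825965 , -0.28336963,  0.06632971]), array([ 0.45639747, -0.20915361,  0.06627003])] yaw -30.459236624662495 mid [ 0.51949698 -0.24626162  0.06629987]
((582.506103515625, -284.54473876953125), (50.07374572753906, 23.454111099243164), 60.393280029296875)
((455.33880615234375, -210.98825073242188), (51.27037811279297, 22.741344451904297), 59.7889289855957)
bar 251 ((531.0596313476562, 278.8478088378906), (64.1743392944336, 13.810256958007812), 34.15492248535156) [0.53221702 0.27963582 0.0450196 ]
baryaw 33.8634167021089
disc 2604 ((530.9764404296875, 278.54754638671875), (115.267822265625, 117.8697280883789), 80.08100128173828) [0.53335811 0.2815132  0.01303318]
```

```bash
cat >> h.py <<'E'
def go(x,y,z,phi=None,s=None):
    """shift (tool axes, mm) and turn (deg) from the present pose to world TCP x,y,z(mm) and tool-x yaw phi"""
    s=s or bot.read_state(); M=R.from_rotvec(s['tcp_rot']).as_matrix()
    p=np.degrees(np.arctan2(M[1,0],M[0,0])); d=M.T@(np.array([x,y,z])-1000*s['tool_pos'])
    print('now',(1000*s['tool_pos']).round(1),'phi',p.round(2),'tilt',M[:,2].round(3),'F',s['wrist_force'].round(1),'w',round(s['width'],3),'t',round(s['time'],2))
    print('move',d.round(1),'turn',None if phi is None else round((p-phi+180)%360-180,1))
E
python3 -c "
from h import *
go(500,-20,230,45)"
```

```text
now [ 206.3 -642.1  230.2] phi 17.81 tilt [-0.     0.002 -1.   ] F [-0.2  0.4  0.2] w 1.005 t 0.15
move [ 469.9 -502.5    1.2] turn -27.2
```

Emit:
move_arm --pt "470 -502 0 -27 55" --pt "470 -502 0 -27 55" --pt "470 -502 0 -27 55" --pt "470 -502 0 -27 55" --pt "470 -502 0 -27 55" --pt "470 -502 0 -27 55" --pt "470 -502 0 -27 55" --pt "470 -502 0 -27 55" --pt "470 -502 0 -27 55" --pt "470 -502 0 -27 55" --pt "470 -502 0 -27 55" --pt "470 -502 0 -27 55" --pt "470 -502 0 -27 55" --pt "470 -502 0 -27 55" --pt "470 -502 0 -27 55" --pt "470 -502 0 -27 55" --pt "470 -502 0 -27 55"

```text
time: 1.85
tool_pos: [0.4998, -0.0217, 0.231]
tcp_rot: [2.905, 1.197, -0.002]
wrist_force: [0.1, -0.3, -0.1]
width: 0.551
```

Run:
```python
from h import *
go(500,-20,230,45)
d=cap('wrist','w1'); W=cloud(d); V=W.reshape(-1,3); V=V[np.isfinite(V).all(1)]
sh={'A':(.542,.005),'B':(.539,-.058),'C':(.536,.056),'D':(.482,-.055),'L1':(.482,.006),'L2':(.479,.062)}
for k,c in sh.items():
    top=.048 if k[0]=='L' else .033
    S=V[(np.hypot(V[:,0]-c[0],V[:,1]-c[1])<.022)&(abs(V[:,2]-top+.001)<.004)]
    if len(S)>20: print(k,len(S),S.mean(0).round(4),[np.round(q,1) for q in cv2.minEnclosingCircle((S[:,:2]*1000).astype(np.float32))])
```

```text
now [499.8 -21.7 231. ] phi 44.79 tilt [-0.001 -0.    -1.   ] F [ 0.1 -0.3 -0.1] w 0.551 t 1.85
move [ 1.3 -1.   1. ] turn -0.2
A 320 [0.5417 0.0042 0.0347] [array([542. ,   4.1]), np.float64(11.8)]
B 316 [ 0.5393 -0.0583  0.0345] [array([539.2, -58.9]), np.float64(11.9)]
C 364 [0.5367 0.0554 0.0347] [array([536.6,  55.7]), np.float64(11.9)]
D 285 [ 0.4825 -0.055   0.0344] [array([482. , -55.9]), np.float64(11.8)]
L1 347 [0.483  0.0044 0.0495] [array([482.3,   4.1]), np.float64(11.8)]
L2 380 [0.4801 0.0606 0.0493] [array([479.5,  61.2]), np.float64(12.1)]
```

View pics/w1.png

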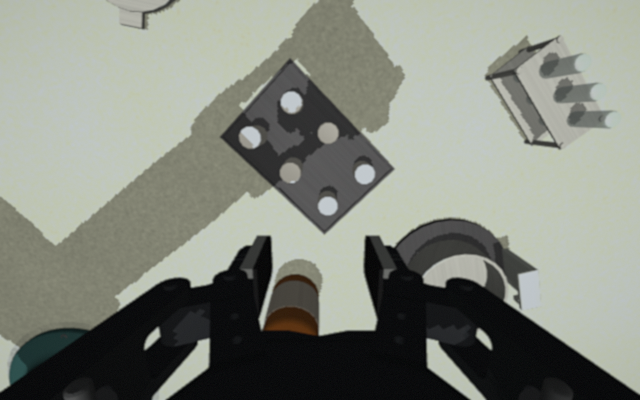

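```bash
python3 -c "
from h import *
go(542,4.2,70,45)
go(542,4.2,9,45)"
```

```text
now [499.8 -22.  231.1] phi 44.73 tilt [-0.001 -0.    -1.   ] F [-0.1 -0.6 -0.1] w 0.546 t 1.9
move [ 48.5  11.1 161. ] turn -0.3
now [499.8 -22.  231.1] phi 44.73 tilt [-0.001 -0.    -1.   ] F [-0.1 -0.6 -0.1] w 0.546 t 1.9
move [ 48.6  11.1 222. ] turn -0.3
```

Emit:
move_arm --pt "48 11 60 0 55" --pt "48 11 110 0 55" --pt "48 11 160 0 55" --pt "48 11 195 0 55" --pt "48 11 215 0 55" --pt "48 11 222 0 55" --pt "48 11 222 0 55" --pt "48 11 222 0 10" --pt "48 11 222 0 10" --pt "48 11 222 0 10" --pt "48 11 222 0 10" --pt "48 11 222 0 10" --newtons 30

```text
time: 3.1
tool_pos: [0.5447, 0.0047, 0.012]
tcp_rot: [2.902, 1.197, 0.007]
wrist_force: [0.6, -1.4, 6.4]
width: 0.268
```

Run:
```python
from h import *
d=cap('wrist','w2')
go(542,4.2,110,45)
```

```text
now [544.6   4.7  11.9] phi 44.83 tilt [ 0.005 -0.001 -1.   ] F [ 0.2 -2.3  7. ] w 0.265 t 3.15
move [ -1.9  -1.1 -98.1] turn -0.2
```

View pics/w2.png

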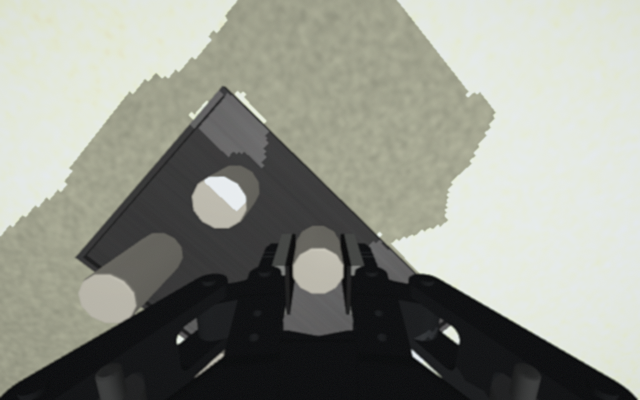

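```bash
python3 -c "
from h import *
s=bot.read_state()
go(542,4.2,110,45,s)
go(531,-270,110,120,s)"
```

```text
now [544.6   4.7  11.9] phi 44.83 tilt [ 0.005 -0.001 -1.   ] F [ 0.2 -2.3  7. ] w 0.265 t 3.15
move [ -1.9  -1.1 -98.1] turn -0.2
now [544.6   4.7  11.9] phi 44.83 tilt [ 0.005 -0.001 -1.   ] F [ 0.2 -2.3  7. ] w 0.265 t 3.15
move [-203.   185.6  -97.9] turn -75.2
```

Emit:
move_arm --pt "0 0 -40 0 10" --pt "0 0 -80 0 10" --pt "-15 15 -101 -8 10" --pt "-201 186 -101 -75 10" --pt "-201 186 -101 -75 10" --pt "-201 186 -101 -75 10" --pt "-201 186 -101 -75 10" --pt "-201 186 -101 -75 10" --pt "-201 186 -101 -75 10" --pt "-201 186 -101 -75 10" --pt "-201 186 -101 -75 10" --pt "-201 186 -101 -75 10" --pt "-201 186 -101 -75 10" --pt "-201 186 -101 -75 10"

```text
time: 4.55
tool_pos: [0.5308, -0.2683, 0.1106]
tcp_rot: [1.578, 2.716, 0.0]
wrist_force: [0.3, 0.2, 0.1]
width: 0.268
```

Run:
```python
from h import *
d=cap('wrist','w3');cap('top','t3')
go(531,-270,21,120)
```

```text
now [ 530.8 -268.2  110.4] phi 119.75 tilt [ 0. -0. -1.] F [-0.1 -0.4 -1.3] w 0.268 t 4.65
move [-1.6 -0.7 89.4] turn -0.2
```

View pics/w3.png

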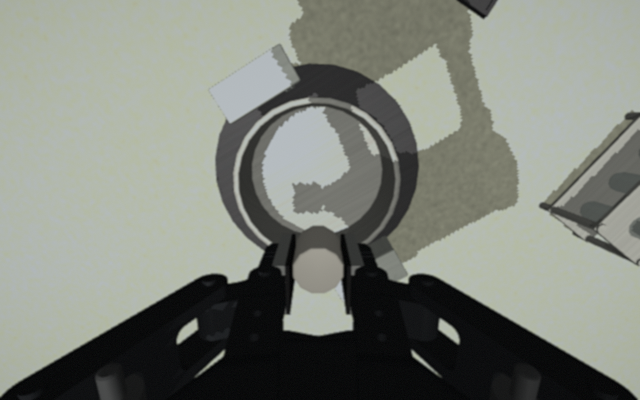

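View pics/t3.png

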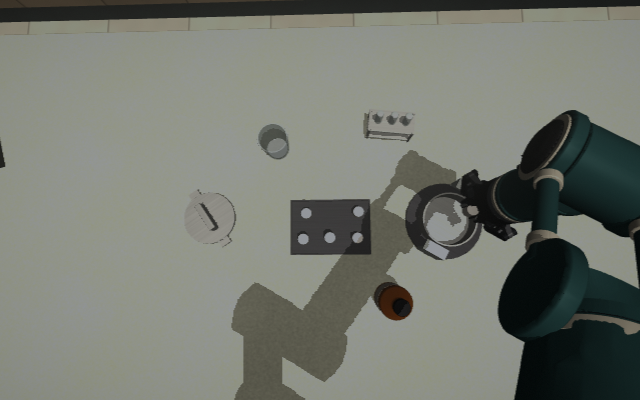

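Emit:
move_arm --pt "-1 0 35 0 10" --pt "-1 0 65 0 10" --pt "-1 0 82 0 10" --pt "-1 0 89 0 10" --pt "-1 0 89 0 10" --pt "-1 0 89 0 38" --pt "-1 0 89 0 38" --pt "-1 0 89 0 38"

```text
time: 5.45
tool_pos: [0.532, -0.2698, 0.0224]
tcp_rot: [1.574, 2.716, 0.0]
wrist_force: [-0.3, 0.5, 0.4]
width: 0.381
```

Run:
```python
from h import *
d=cap('wrist','w4')
s=bot.read_state()
go(531,-270,110,45,s)
go(539.3,-58.7,110,45,s)
```

```text
now [ 531.8 -269.8   22.2] phi 119.8 tilt [ 0.001 -0.001 -1.   ] F [-0.9  0.2  0.7] w 0.377 t 5.5
move [  0.1  -0.7 -87.8] turn 74.8
now [ 531.8 -269.8   22.2] phi 119.8 tilt [ 0.001 -0.001 -1.   ] F [-0.9  0.2  0.7] w 0.377 t 5.5
move [179.3 111.5 -88. ] turn 74.8
```

View pics/w4.png

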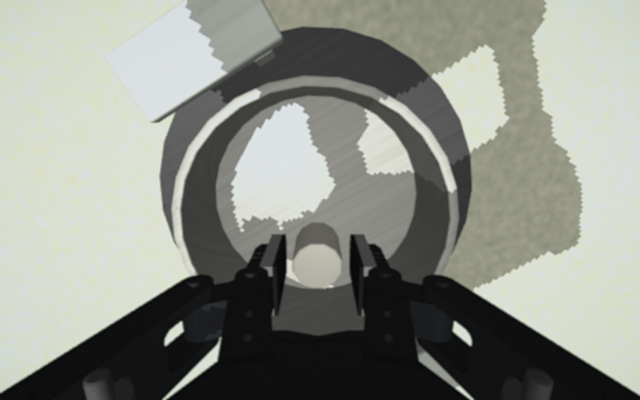

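Emit:
move_arm --pt "0 0 -45 0 38" --pt "0 0 -88 0 38" --pt "30 20 -88 8 50" --pt "60 40 -88 17 55" --pt "179 111 -88 75 55" --pt "179 111 -88 75 55" --pt "179 111 -88 75 55" --pt "179 111 -88 75 55" --pt "179 111 -88 75 55" --pt "179 111 -88 75 55" --pt "179 111 -88 75 55" --pt "179 111 -60 75 55" --pt "179 111 -25 75 55" --pt "179 111 0 75 55" --pt "179 111 9 75 55" --pt "179 111 9 75 55" --pt "179 111 9 75 10" --pt "179 111 9 75 10" --pt "179 111 9 75 10" --pt "179 111 9 75 10"

```text
time: 7.5
tool_pos: [0.5403, -0.0592, 0.0141]
tcp_rot: [2.903, 1.197, 0.005]
wrist_force: [0.3, -0.7, 6.1]
width: 0.268
```

Run:
```python
from h import *
d=cap('wrist','w5')
s=bot.read_state()
go(530.7,-228.7,110,60,s)
```

```text
now [540.3 -59.2  14.1] phi 44.81 tilt [ 0.004 -0.001 -1.   ] F [0.1 1.1 6. ] w 0.268 t 7.55
move [-126.   113.8  -95.8] turn -15.2
```

View pics/w5.png

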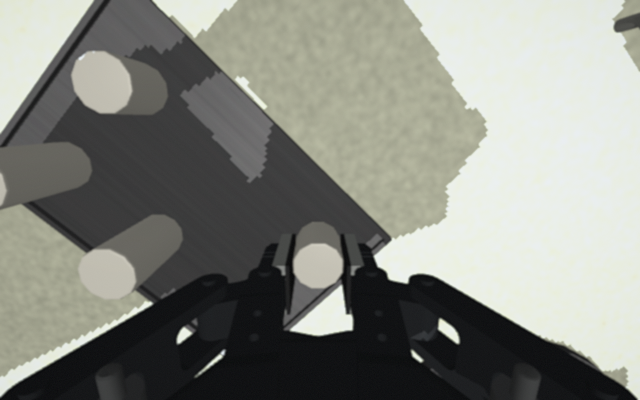

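Emit:
move_arm --pt "0 0 -45 0 10" --pt "0 0 -85 0 10" --pt "-40 36 -96 -8 10" --pt "-80 72 -96 -15 10" --pt "-126 114 -96 -15 10" --pt "-126 114 -96 -15 10" --pt "-126 114 -96 -15 10" --pt "-126 114 -60 -15 10" --pt "-126 114 -30 -15 10" --pt "-126 114 -14 -15 10" --pt "-126 114 -9 -15 10" --pt "-126 114 -9 -15 10" --pt "-126 114 -9 -15 38" --pt "-126 114 -9 -15 38" --pt "-126 114 -9 -15 38" --pt "-126 114 -60 -15 38" --pt "-126 114 -100 -15 38" --pt "-126 114 -100 -15 38"

```text
time: 9.35
tool_pos: [0.5345, -0.231, 0.1197]
tcp_rot: [2.714, 1.561, 0.012]
wrist_force: [1.4, -0.6, 0.8]
width: 0.381
```

Run:
```python
from h import *
d=cap('wrist','w6')
s=bot.read_state()
go(482.4,-55.7,110,45,s)
go(482.4,-55.7,14,45,s)
```

```text
now [ 532.7 -230.1  116.8] phi 59.81 tilt [ 0.008 -0.004 -1.   ] F [0.5 0.1 0.1] w 0.383 t 9.4
move [ 125.4 -131.2    5.7] turn 14.8
now [ 532.7 -230.1  116.8] phi 59.81 tilt [ 0.008 -0.004 -1.   ] F [0.5 0.1 0.1] w 0.383 t 9.4
move [ 125.4 -132.1  101.7] turn 14.8
```

View pics/w6.png

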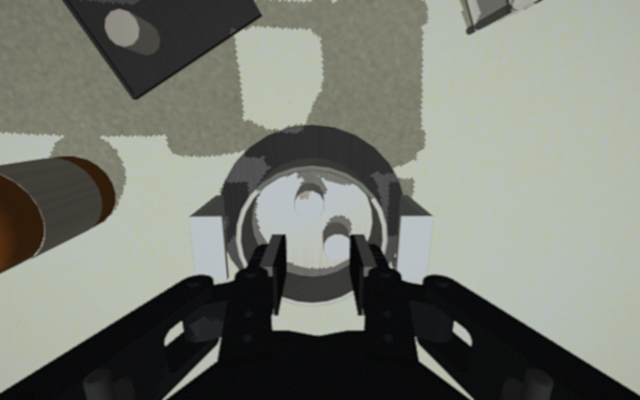

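Run:
```python
from h import *
d=cap('wrist');V=cloud(d).reshape(-1,3); V=V[np.isfinite(V).all(1)]
S=V[(np.hypot(V[:,0]-.5187,V[:,1]+.2495)<.05)&(V[:,2]>.037)&(V[:,2]<.046)]
print(len(S)); 
for c in [(.531,-.270),(.531,-.229)]:
    q=S[np.hypot(S[:,0]-c[0],S[:,1]-c[1])<.018]; print(q.mean(0).round(4),len(q))
r=V[(abs(V[:,2]-.053)<.003)&(abs(np.hypot(V[:,0]-.5187,V[:,1]+.2495)-.056)<.008)]
A=np.c_[2*r[:,:2],np.ones(len(r))]; s=np.linalg.lstsq(A,(r[:,:2]**2).sum(1),rcond=None)[0]; print('jar',s[:2],np.sqrt(s[2]+s[:2]@s[:2]),len(r))
s=bot.read_state()
go(482.4,-55.7,110,45,s)
go(482.4,-55.7,14,45,s)
```

```text
1276
[ 0.5298 -0.2691  0.0416] 555
[ 0.5295 -0.2277  0.0418] 721
jar [ 0.51865776 -0.25047709] 0.055461889113017436 2129
now [ 530.8 -229.2  114.2] phi 59.81 tilt [ 0.004 -0.002 -1.   ] F [-0.9  0.1 -1. ] w 0.381 t 9.45
move [ 125.7 -129.1    3.8] turn 14.8
now [ 530.8 -229.2  114.2] phi 59.81 tilt [ 0.004 -0.002 -1.   ] F [-0.9  0.1 -1. ] w 0.381 t 9.45
move [ 125.6 -129.5   99.8] turn 14.8
```

Emit:
move_arm --pt "126 -129 0 15 55" --pt "126 -129 0 15 55" --pt "126 -129 0 15 55" --pt "126 -129 0 15 55" --pt "126 -129 0 15 55" --pt "126 -129 40 15 55" --pt "126 -129 75 15 55" --pt "126 -129 92 15 55" --pt "126 -129 98 15 55" --pt "126 -129 98 15 55" --pt "126 -129 98 15 10" --pt "126 -129 98 15 10" --pt "126 -129 98 15 10" --pt "126 -129 98 15 10"

```text
time: 10.85
tool_pos: [0.4825, -0.0551, 0.0155]
tcp_rot: [2.903, 1.197, 0.003]
wrist_force: [-0.0, -0.8, 2.5]
width: 0.262
```

Run:
```python
from h import *
d=cap('wrist','w7')
s=bot.read_state()
go(494.5,-250,110,0,s)
```

```text
now [482.6 -55.1  15.5] phi 44.81 tilt [ 0.003 -0.001 -1.   ] F [ 1.  -0.5  4.7] w 0.267 t 10.9
move [-128.7  146.9  -94.4] turn 44.8
```

View pics/w7.png

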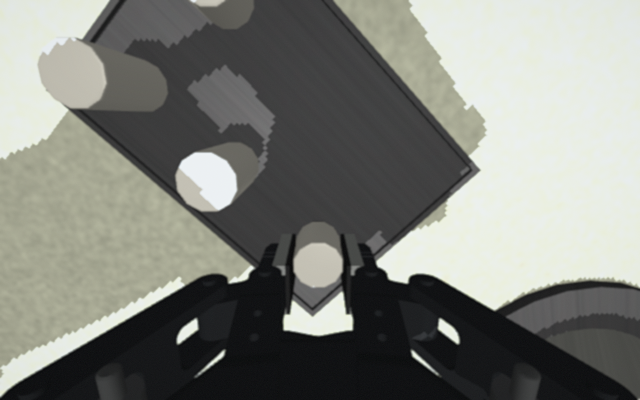

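Emit:
move_arm --pt "0 0 -45 0 10" --pt "0 0 -85 0 10" --pt "-40 45 -95 8 10" --pt "-70 80 -95 17 10" --pt "-129 147 -95 45 10" --pt "-129 147 -95 45 10" --pt "-129 147 -95 45 10" --pt "-129 147 -95 45 10" --pt "-129 147 -95 45 10" --pt "-129 147 -60 45 10" --pt "-129 147 -30 45 10" --pt "-129 147 -15 45 10" --pt "-129 147 -10 45 10" --pt "-129 147 -10 45 10" --pt "-129 147 -10 45 38" --pt "-129 147 -10 45 38" --pt "-129 147 -10 45 38" --pt "-129 147 -60 45 38" --pt "-129 147 -110 45 38" --pt "-129 147 -130 45 38"

```text
time: 12.9
tool_pos: [0.4964, -0.2518, 0.1503]
tcp_rot: [3.137, -0.005, 0.012]
wrist_force: [1.4, -0.0, 0.5]
width: 0.382
```

Run:
```python
from h import *
d=cap('wrist','w8')
s=bot.read_state()
go(530,276.7,160,34.2,s)
```

```text
now [ 497.6 -252.4  152.6] phi -0.18 tilt [ 0.011 -0.006 -1.   ] F [ 0.9 -0.5  1.5] w 0.377 t 12.95
move [  30.8 -529.2  -10.3] turn -34.4
```

View pics/w8.png

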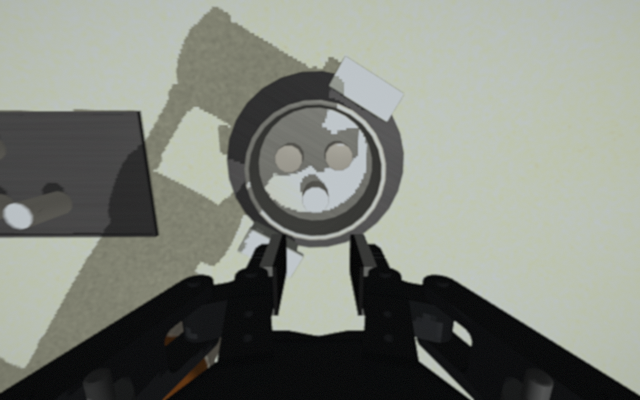

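Emit:
move_arm --pt "31 -529 -2 -34 45" --pt "31 -529 -2 -34 45" --pt "31 -529 -2 -34 45" --pt "31 -529 -2 -34 45" --pt "31 -529 -2 -34 45" --pt "31 -529 -2 -34 45" --pt "31 -529 -2 -34 45" --pt "31 -529 -2 -34 45" --pt "31 -529 -2 -34 45" --pt "31 -529 -2 -34 45" --pt "31 -529 -2 -34 45" --pt "31 -529 -2 -34 45" --pt "31 -529 -2 -34 45" --pt "31 -529 -2 -34 45"

```text
time: 14.35
tool_pos: [0.5258, 0.2778, 0.1459]
tcp_rot: [3.006, 0.913, -0.001]
wrist_force: [0.2, -0.2, 0.2]
width: 0.451
```

Run:
```python
from h import *
d=cap('wrist','w9');cap('scene','s9')
V=cloud(d).reshape(-1,3); V=V[np.isfinite(V).all(1)]
g=V[(V[:,2]>.042)&(V[:,2]<.053)&(np.hypot(V[:,0]-.53,V[:,1]-.278)<.05)]
if len(g)>20: print('bar',len(g),cv2.minAreaRect((g[:,:2]*1000).astype(np.float32)),g.mean(0))
r=V[(V[:,2]>.011)&(V[:,2]<.020)&(np.hypot(V[:,0]-.53,V[:,1]-.278)<.09)]
print('disc',len(r),r[:,2].mean(),cv2.minAreaRect((r[:,:2]*1000).astype(np.float32)))
s=bot.read_state()
go(530,276.7,20,34.2,s)
```

```text
bar 1235 ((530.4820556640625, 277.00244140625), (62.99148941040039, 13.8656005859375), 34.39536666870117) [0.53160649 0.27756688 0.04762701]
disc 10907 0.01576572495796303 ((530.3780517578125, 276.757568359375), (115.52906036376953, 118.87909698486328), 80.64442443847656)
now [526.1 277.4 146.1] phi 33.71 tilt [-0. -0. -1.] F [-0.1 -0.2  1.1] w 0.443 t 14.45
move [  2.9   2.7 126.1] turn -0.5
```

View pics/w9.png

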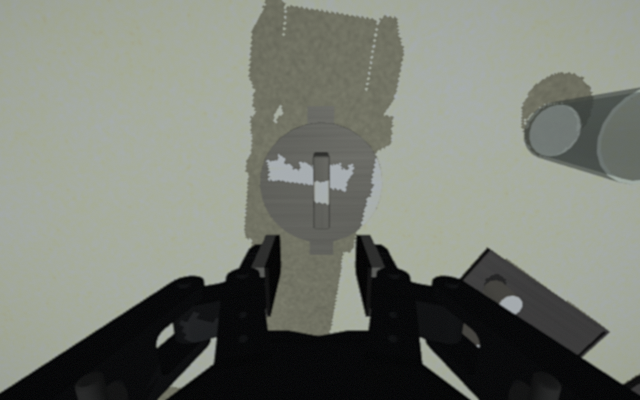

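Emit:
move_arm --pt "3 3 40 -0.7 45" --pt "3 3 80 -0.7 45" --pt "3 3 110 -0.7 45" --pt "3 3 122 -0.7 45" --pt "3 3 125 -0.7 45" --pt "3 3 125 -0.7 45" --pt "3 3 125 -0.7 0" --pt "3 3 125 -0.7 0" --pt "3 3 125 -0.7 0" --pt "3 3 125 -0.7 0" --pt "3 3 125 -0.7 0" --pt "3 3 125 -0.7 0" --newtons 80

```text
time: 15.65
tool_pos: [0.5322, 0.2787, 0.0237]
tcp_rot: [-3.0, -0.932, -0.006]
wrist_force: [0.0, -2.3, 5.9]
width: 0.144
```

Run:
```python
from h import *
d=cap('wrist','w10')
s=bot.read_state()
go(518.7,-250.3,140,34.2,s)
```

```text
now [532.2 278.7  23.7] phi 34.52 tilt [ 0.004  0.001 -1.   ] F [ 0.5 -1.4  5.9] w 0.145 t 15.7
move [-310.5  428.3 -117.1] turn 0.3
```

View pics/w10.png

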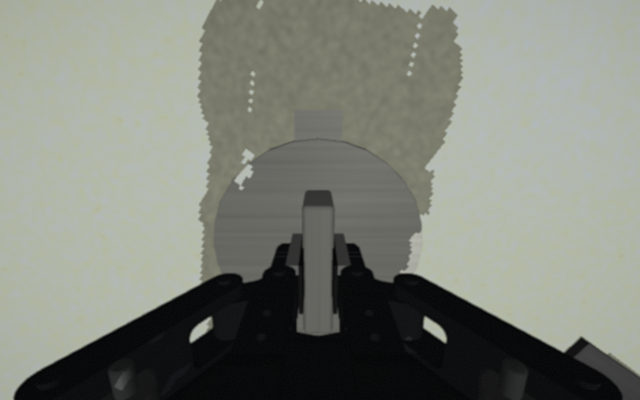

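Emit:
move_arm --pt "0 0 -15 0 0" --pt "0 0 -40 0 0" --pt "0 0 -75 0 0" --pt "0 0 -110 0 0" --pt "-28 38 -112 0 0" --pt "-56 76 -112 0 0" --pt "-84 115 -112 0 0" --pt "-112 154 -112 0 0" --pt "-140 193 -112 0 0" --pt "-168 231 -112 0 0" --pt "-196 270 -112 0 0" --pt "-224 308 -112 0 0" --pt "-252 347 -112 0 0" --pt "-275 380 -112 0 0" --pt "-295 408 -112 0 0" --pt "-305 422 -112 0 0" --pt "-309 427 -112 0 0" --pt "-309 427 -112 0 0" --pt "-309 427 -112 0 0"

```text
time: 17.6
tool_pos: [0.5173, -0.2473, 0.133]
tcp_rot: [-2.998, -0.932, 0.001]
wrist_force: [-0.4, 0.6, -4.3]
width: 0.143
```

Run:
```python
from h import *
d=cap('wrist','w11');e=cap('scene','s11')
V=cloud(d).reshape(-1,3); V=V[np.isfinite(V).all(1)]
z0=bot.read_state()['tool_pos'][2]-.0237
g=V[(abs(V[:,2]-z0-.016)<.004)&(np.hypot(V[:,0]-.5187,V[:,1]+.25)<.09)]
print('disc',len(g),cv2.minAreaRect((g[:,:2]*1000).astype(np.float32)))
h=g[np.hypot(g[:,0]-.5187,g[:,1]+.25)<.075]
rr=cv2.minEnclosingCircle((h[:,:2]*1000).astype(np.float32)); print(rr)
s=bot.read_state()
go(518.7,-250.3,90,34.2,s)
```

```text
disc 20844 ((518.9097290039062, -244.8392333984375), (110.12239837646484, 109.35466766357422), 77.81208801269531)
((520.138916015625, -245.75282287597656), 66.48754119873047)
now [ 517.5 -247.2  133.1] phi 34.6 tilt [-0.001  0.001 -1.   ] F [ 0.6  0.1 -4.8] w 0.148 t 17.7
move [-0.8  3.2 43.1] turn 0.4
```

View pics/w11.png

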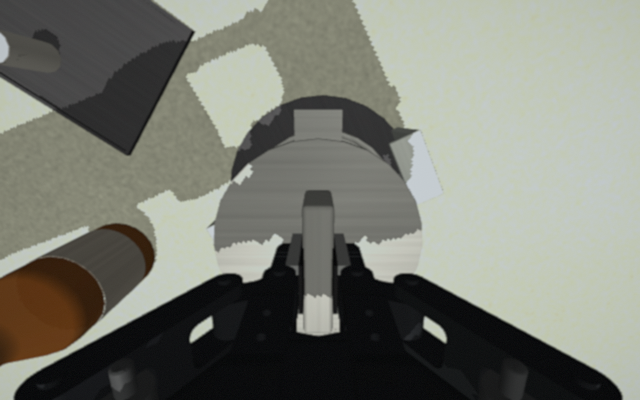

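View pics/s11.png

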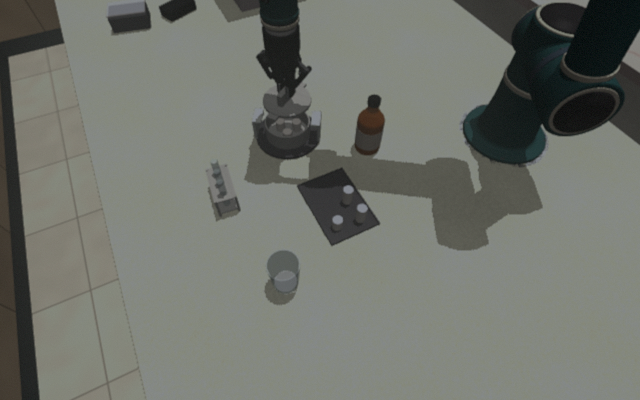

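Run:
```python
from h import *
d=cap('wrist');W=cloud(d)
z0=bot.read_state()['tool_pos'][2]-.0237
m=(abs(W[...,2]-z0-.0155)<.006).astype(np.uint8); print(z0,m.sum(),np.nanmedian(W[...,2][m>0]))
pts=[]
for v in range(145,262,2):
    us=np.where(m[v,200:440])[0]+200
    if len(us)>20: pts+= [(us.min()-.5,v),(us.max()+.5,v)]
for u in list(range(230,292,4))+list(range(348,410,4)):
    vs=np.where(m[:262,u])[0]
    if len(vs): pts.append((u,vs.min()-.5))
pts=np.array(pts,float); P=ray(d,pts[:,0],pts[:,1],z0+.0158)[:,:2]
for _ in range(4):
    A=np.c_[2*P,np.ones(len(P))]; s=np.linalg.lstsq(A,(P**2).sum(1),rcond=None)[0]; rr=np.sqrt(s[2]+s[:2]@s[:2])
    e=np.hypot(*(P-s[:2]).T)-rr; print(s[:2],rr,len(P),e.std()); P=P[abs(e)<max(.001,1.5*e.std())]
go(520.6,-248.5,90,34.5)
```

```text
0.10943955922867799 22501 0.12513012840921325
[ 0.5156347  -0.24881573] 0.05742943046718865 150 0.0001686084973564163
[ 0.5156347  -0.24881573] 0.05742943046718865 150 0.0001686084973564163
[ 0.5156347  -0.24881573] 0.05742943046718865 150 0.0001686084973564163
[ 0.5156347  -0.24881573] 0.05742943046718865 150 0.0001686084973564163
now [ 517.6 -247.3  133.1] phi 34.61 tilt [-0.     0.001 -1.   ] F [ 0.2  0.4 -5.4] w 0.143 t 17.75
move [ 1.8  2.7 43.1] turn 0.1
```

Emit:
move_arm --pt "2 3 15 0 0" --pt "2 3 30 0 0" --pt "2 3 42 0 0" --pt "2 3 50 0 0" --pt "2 3 55 0 0" --pt "2 3 55 0 0" --pt "2 3 55 0 0"

```text
time: 18.45
tool_pos: [0.5212, -0.2504, 0.0784]
tcp_rot: [3.0, 0.932, 0.0]
wrist_force: [-0.4, -0.6, -4.4]
width: 0.145
```

```bash
python3 -c "
from h import *
go(520.7,-249,69.7,34.5)"
```

```text
now [ 521.2 -250.4   78.4] phi 34.5 tilt [ 0. -0. -1.] F [-0.4 -0.6 -4.4] w 0.145 t 18.45
move [ 0.4 -1.4  8.7] turn -0.0
```

Emit:
move_arm --pt "0 -1 2 0 0" --pt "0 -1 4 0 0" --pt "0 -1 6 0 0" --pt "0 -1 7 0 0" --pt "0 -1 8 0 0" --pt "0 -1 8 0 0"

```text
time: 19.05
tool_pos: [0.5202, -0.2493, 0.0701]
tcp_rot: [-3.0, -0.932, 0.0]
wrist_force: [-0.1, -0.5, -5.9]
width: 0.145
```

Emit:
move_arm --pt "0 0 1 0 0" --pt "0 0 2 0 0" --pt "0 0 2 0 0"

```text
time: 19.35
tool_pos: [0.5205, -0.2495, 0.0697]
tcp_rot: [3.0, 0.932, -0.0]
wrist_force: [-3.4, 1.1, 5.4]
width: 0.145
```

Run:
```python
from h import *
cap('wrist','w12');cap('scene','s12')
go(520.7,-249,69.7,-32.5)
```

```text
now [ 520.4 -249.5   69.7] phi 34.51 tilt [ 0. -0. -1.] F [-4.9  1.5  5.9] w 0.147 t 19.45
move [ 0.5 -0.3  0. ] turn 67.0
```

View pics/w12.png

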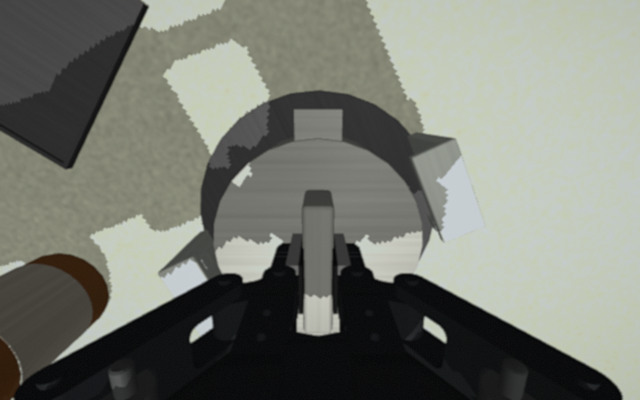

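Emit:
move_arm --pt "0 0 -1 0 0" --pt "0 0 -1 5 0" --pt "-0.3 0.5 -1 10 0" --pt "-0.4 0.7 -1 16 0" --pt "-0.5 0.9 -1 22 0" --pt "-0.7 1.1 -1 28 0" --pt "-0.8 1.3 -1 34 0" --pt "-0.9 1.5 -1 40 0" --pt "-1 1.7 -1 45 0" --pt "-1.2 1.9 -1 50 0" --pt "-1.3 2 -1 54 0" --pt "-1.3 2 -1 54 0"

```text
time: 20.65
tool_pos: [0.5214, -0.2523, 0.0697]
tcp_rot: [3.095, -0.532, 0.003]
wrist_force: [0.8, 0.2, -0.7]
width: 0.146
```

Run:
```python
from h import *
cap('wrist','w13');cap('scene','s13')
go(520.7,-251.5,69.7,-32.5); print(bot.read_state()['torque'])
```

```text
now [ 521.3 -252.2   69.7] phi -19.41 tilt [ 0.002 -0.001 -1.   ] F [ 0.7 -0.3 -0.9] w 0.142 t 20.75
move [-0.8 -0.5 -0. ] turn 13.1
[-0.20160592 -0.23367763 -0.04469192]
```

View pics/w13.png

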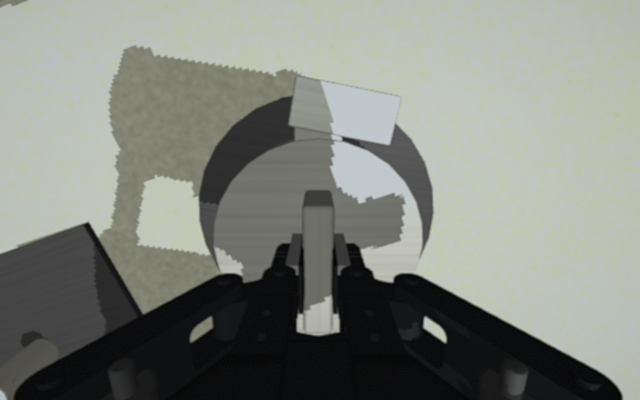

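Ear is sliding under the claw (ear near (318,125), claw spanning (290–400, 75–145)) with no resisting force. I continue slowly to the stop.

Emit:
move_arm --pt "-0.4 0 0 3 0" --pt "-0.5 0 0 6 0" --pt "-0.6 0 0 9 0" --pt "-0.6 0 0 11 0" --pt "-0.6 0 0 11 0"

```text
time: 21.25
tool_pos: [0.5205, -0.2519, 0.0697]
tcp_rot: [3.031, -0.824, 0.002]
wrist_force: [0.0, 0.1, 0.2]
width: 0.143
```

Run:
```python
from h import *
go(520.8,-251.8,69.7,-32.5); print(bot.read_state()['torque'])
```

```text
now [ 520.5 -251.9   69.7] phi -30.43 tilt [ 0.001 -0.001 -1.   ] F [0.  0.1 0.2] w 0.143 t 21.25
move [ 0.2 -0.2  0. ] turn 2.1
[-0.12222518 -0.14620188 -0.10524143]
```

Emit:
move_arm --pt "0 0 0 1 0" --pt "0 0 0 1.5 0" --pt "0 0 0 2 0" --pt "0 0 0 2 0"

```text
time: 21.65
tool_pos: [0.5211, -0.2512, 0.0697]
tcp_rot: [-3.016, 0.876, -0.003]
wrist_force: [4.2, 3.8, -1.0]
width: 0.143
```

Run:
```python
from h import *
go(520.8,-251.8,69.7,-32.5); print(bot.read_state()['torque'])
```

```text
now [ 521.1 -251.2   69.7] phi -32.39 tilt [ 0.002 -0.    -1.   ] F [ 4.2  3.8 -1. ] w 0.143 t 21.65
move [0.1 0.7 0. ] turn 0.1
[ 0.44920353 -0.69254063  0.72669176]
```

Emit:
move_arm --pt "0 0 0 0.7 0" --pt "0 0 0 1.4 0" --pt "0 0 0 1.4 0" --pt "0 0 0 1.4 0"

```text
time: 22.05
tool_pos: [0.5211, -0.2512, 0.0698]
tcp_rot: [3.007, -0.909, 0.003]
wrist_force: [4.2, 3.3, -0.1]
width: 0.143
```

Run:
```python
from h import *
go(520.8,-251.8,69.7,-32.5); print(bot.read_state()['torque'])
d=cap('wrist','w14');W=cloud(d)
cap('scene','s14')
```

```text
now [ 521.1 -251.2   69.8] phi -33.64 tilt [ 0.002 -0.001 -1.   ] F [ 4.2  3.3 -0.1] w 0.143 t 22.05
move [0.1 0.7 0.1] turn -1.1
[ 0.45982358 -0.70170995  1.51714766]
```

View pics/w14.png

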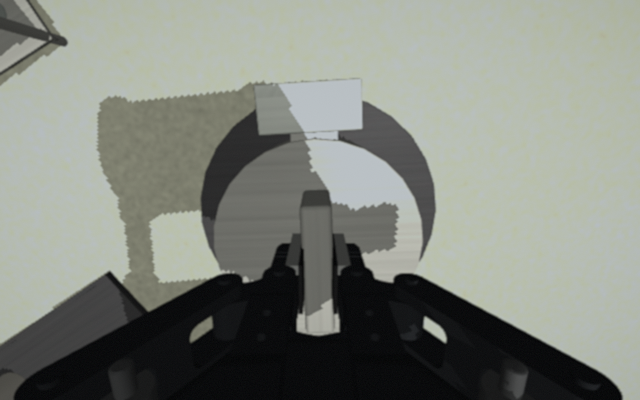

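Emit:
move_arm --pt "0 0 0 -0.8 0" --pt "0 0 0 -1.5 0" --pt "0 0 0 -1.5 0" --pt "0 0 0 -1.5 25" --pt "0 0 0 -1.5 45" --pt "0 0 0 -1.5 45" --pt "0 0 0 -1.5 45" --pt "0 0 -20 -1.5 45" --pt "0 0 -55 -1.5 45" --pt "0 0 -100 -1.5 45" --pt "0 0 -130 -1.5 45" --pt "0 0 -130 -1.5 45" --pt "0 0 -130 -1.5 45"

```text
time: 23.45
tool_pos: [0.5202, -0.252, 0.2003]
tcp_rot: [3.016, -0.877, 0.003]
wrist_force: [0.1, -0.3, -0.5]
width: 0.447
```

Run:
```python
from h import *
d=cap('wrist','w15');cap('scene','s15');cap('top','t15')
V=cloud(d).reshape(-1,3); V=V[np.isfinite(V).all(1)]; j=np.array([.5187,-.2505])
g=V[(V[:,2]>.089)&(V[:,2]<.099)&(np.hypot(*(V[:,:2]-j).T)<.05)]
print('bar',len(g),g[:,2].mean(),cv2.minAreaRect((g[:,:2]*1000).astype(np.float32)))
g=V[(V[:,2]>.064)&(V[:,2]<.072)&(np.hypot(*(V[:,:2]-j).T)<.1)&(np.hypot(*(V[:,:2]-j).T)>.061)]
for s in(1,-1):
    q=g[(g[:,0]-j[0])*s>0]; 
    if len(q)>30: print('claw',len(q),cv2.minAreaRect((q[:,:2]*1000).astype(np.float32)))
go(520,-250,300)
```

```text
bar 1137 0.0936392415672136 ((519.4378662109375, -251.59371948242188), (13.947270393371582, 63.42829513549805), 57.98569107055664)
claw 1511 ((582.0075073242188, -288.1882629394531), (50.027130126953125, 23.031492233276367), 59.8779182434082)
claw 1076 ((455.3908996582031, -214.05160522460938), (49.63679885864258, 24.34994888305664), 59.27528381347656)
now [ 518.6 -251.   197.2] phi -32.4 tilt [-0.003  0.002 -1.   ] F [-0.3  0.5  0.1] w 0.449 t 23.6
move [   0.3   -1.6 -102.8] turn None
```

View pics/w15.png

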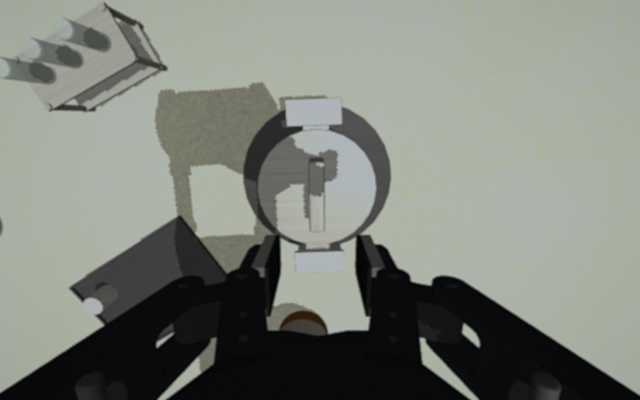

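View pics/s15.png

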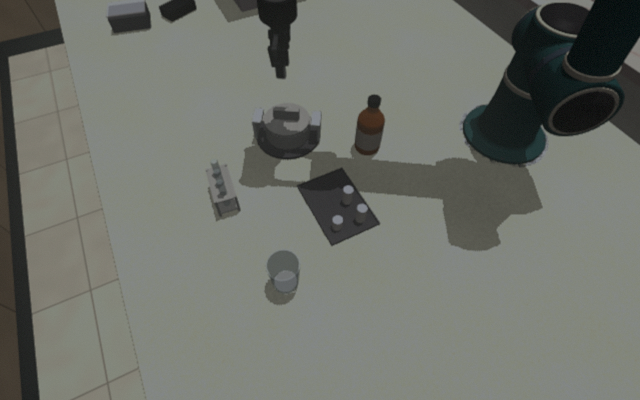

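Run:
```python
from h import *
W=cloud(cap('scene')); H=W[...,2]; O=np.load('sceneW.npy')
for n,c in {'bottle':(.36,-.115),'rack':(.735,-.13),'beaker':(.69,.12),'C':(.537,.057),'L1':(.482,.006),'L2':(.48,.062)}.items():
    r=[]
    for X in(O,W):
        m=(np.hypot(X[...,0]-c[0],X[...,1]-c[1])<(.07 if n[0] in 'br' else .022))&(X[...,2]>.02)
        r.append((np.nanmean(X[m],0)*1000).round(1))
    print(n,*r)
bot.finish_job()
```

```text
bottle [ 364.1 -105.7   93.1] [ 364.2 -105.7   92.9]
rack [ 734.7 -122.2   63. ] [ 734.7 -122.3   63.1]
beaker [692.3 122.5  59. ] [692.3 122.3  59. ]
C [538.4  60.3  30.4] [538.4  60.4  30.7]
L1 [485.1  10.4  40.5] [485.2  10.5  40.3]
L2 [482.7  67.1  40.9] [482.7  67.2  40.5]
the job is handed in; nothing more can be done
```

The job is done and handed in at about 24 s, with no verdict reported. Three short cylinders are standing in the jar; the fourth short one and both long ones are still on the tray.

- **Lid:** I seated it about 65° off the claws, then turned it clockwise until the moment rose to 1.5 N·m at the stops. I eased that off, let go and raised the gripper clear.
- **Final angle:** in the last wrist image the grip bar lies about 1.6° past in line with the claws. That is within the 1 to 3° expected, with the ears under the claws.
- **Bystanders and tray:** the scene camera puts the bottle, beaker, rack and the three remaining cylinders within about 0.5 mm of where they started.
- **Disagreement:** the scene camera's positions differed from the other two cameras' by about 3 mm along y, so I used the top and wrist values. No check failed.

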